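# Pack the desk caddy

## Robot

A 6-joint arm with a two-finger parallel gripper is mounted at the origin on the work surface. World frame = base frame: x ahead of the robot, y to its left, z up, the work surface at z = 0. Lengths are in m, angles in rad, forces in N, time in s.
With the tool pointing down it reaches from about 0.35 to 0.85 m from the base axis. Payload 8.1 kg.
Tool frame: the origin (TCP) lies between the finger pads; the fingertips stand manip.tip_reach ahead of it and the grasp point (between the pads) lies 3 mm ahead of it (manip.tip_reach is the distance from the TCP to the fingertips, in m); z points along the fingers, y is the line along which they close (so a half turn about z gives the same grasp; the last joint's range is limited). The gripper opens to 85 mm and grips with 20 to 120 N. Pads are 22 mm wide; open, the fingers measure 114 mm over their backs; the gripper's body (76 mm by 85 mm) begins 54 mm behind the grasp point. The pads swing forward as they close: fully open they stand 13 mm farther back than shut.
Start: joints at [-1.367, 0.13, 1.488, -0, 1.523, -0.085], TCP at [0.171, -0.575, 0.253] pointing down, gripper open.
Joint ranges: [-2.96, 2.96], [-0.89, 2.26], [0.02, 2.5], [-1.34, 4.48], [0, 2.73], [-2.66, 2.66]. Speed limits (rad/s): [2.39, 2.39, 2.79, 3.14, 3.14, 3.14].

## Interface

Orientations are given as [roll, pitch, yaw] about the fixed x, y, z axes, in that order (R = Rz(yaw) Ry(pitch) Rx(roll)).
In Python, from station import manip, read_camera gives the robot as it stands.
- The arm moves only by the shell command python3 -m handwheel 'ROWS' [OPENING] [FORCE]. ROWS is JSON, a list of rows, each a list of 6 numbers: the shift along the tool's x, y, z each as a share of 750 mm, from -1 to 1, then the turn, a rotation vector about the tool's x, y, z each as a share of 180 degrees, from -1 to 1. In form: [[dx, dy, dz, rx, ry, rz], ...]. A call has 1 to 8 rows; each row shifts and turns the commanded pose from where the row before left it, along the tool's axes as they then stand; what a row does not reach is not made up. A row lasts 1/10 s, in which the tool goes at most 50 mm and 8.59 degrees, less where a joint would pass 70% of its speed; a pose out of reach is approached as far as the arm can. A call with a number of a shift or a turn outside -1 to 1 is refused whole. A call with a gripper value outside its range is refused whole. OPENING is the opening, from -1 (shut) to 1 (fully open), set as the call begins (- or left out, the last holds). The fingers move at their own pace and stop on an object; FORCE is the grip in N (left out, the last holds). Time passes only in rows, so rows that do not move let the fingers close. It gives the time, the measured TCP pose, the force, the opening and the grip force at its end, in the units of the state.
- manip.sense(): the state, without advancing time (a new reading comes with each control period).
- read_camera(name): name is "side" or "top"; returns a dict with "image" (384x512x3 uint8, red, green, blue), "depth" (384x512 float32, m along the optical axis (not along the pixel's ray), 0 where there is no reading), "fx", "fy", "cx", "cy" (pixels), "world_to_cam" (4x4, takes a point from world to camera coordinates). Camera axes: x right, y up, looking along -z (the intrinsics and any distortion apply to the point x, -y, -z); pixel columns grow to the right and rows downward; lengths in m; the calibration is good to about 2 mm. A picture is of the moment at which its call begins.
- manip.finish_job(): hands the job in; it is judged then, once.
The state is a dict: "time_s": time; "joints": joint angles; "joint_vel": joint speeds; "effort": joint torques, N m; "ee_pos": TCP position; "orientation": TCP orientation; "wrist_force": force on the tool from outside, world axes, zero at the start; "ft_torque": the same for the moment, N m; "width": opening from 0.0 (shut) to 1.0 (fully open); "grasp_force": force on a finger pad.
Only numpy, scipy, OpenCV 4.12 (cv2) and the standard library are available. Lean on these libraries where they do the work, as an engineer would, in place of code of your own. Each camera call takes 0.05 s, during which the arm holds its last target. There are 200 camera calls.

## Task

Pack up the desk for the day: stand the power bank (now leaning in the angled charging dock), the round speaker, the charger brick and the screw-top jar upright, side by side in one row on the floor of the caddy, between its tall fixed end and its sliding divider, each block with its narrow side along the row. Then push the divider up against the row until the four are held together without gaps. Leave everything else on the desk where it stands.

Things in the scene. Friction and masses are not known exactly. Their poses are not given: they have to be found in the camera images.
- caddy: Plywood desk caddy, a long low open tray fixed to the desk. Origin: centre of its underside. The row runs along its y axis (roughly world y). Inside 76 wide (x), 250 long (y), walls 5 thick, floor top 5 above the origin. Long walls and +y end wall 40 high; the -y end is a fixed panel 95 high, inner face at y = -125 mm.
- caddy_end (a point): Point on the caddy's floor at the foot of the inner face of the tall fixed end (caddy y = -125 mm, z = 5 mm).
- divider (a joint): Sliding upright aluminium plate in the caddy, 70 wide, 6 thick, top 95 above the desk. Value in m: at 0 its inner face is at caddy y = +103 mm (228 mm of room to the fixed end); grows as it moves to the fixed end (-y); stop at 0.10. Starts at 0 to 0.015 and stays where left. About 2 N moves it alone, 5 to 10 N with the four things, which measure 188 mm side by side.
- divider_back (a point): On the divider's back (+y) face, mid-width, 75 mm above the desk: the place to push, above the 40 mm wall. Push towards caddy -y.
- dock: Grey charging dock fixed to the desk, base 130 x 84 x 14, with one slanted pocket whose axis leans 0.6 rad (34 deg) from vertical to the dock's own -x (roughly to the robot). Pocket 46 deep, walls 4, mouth 31 x 66. Origin on the desk, the pocket's foot at x = +45, z = 34 mm; top of the dock 86 above the desk.
- power_bank: Aluminium power bank, a flat block 28 (x) x 62 (y) x 115 (z), about 0.26 kg. Origin: centre of its lower end; z runs along its length towards the free end. Starts in the dock's pocket, leaning 0.6 to 0.65 rad with it, about 70 mm standing out; it slides out along its own +z (46 mm to clear). 28 mm goes along the row.
- speaker: Grey fabric round portable speaker, upright cylinder 60 across, 90 high, about 0.24 kg. Origin: centre of its underside.
- charger: White charger brick, standing block 60 (x) x 44 (y) x 80 (z), about 0.2 kg. Origin: centre of its underside. 44 mm goes along the row.
- jar: Glass jar with black screw lid, upright cylinder at most 56 across, 75 high, about 0.16 kg. Origin: centre of its underside.
- hub: Bystander: small flat aluminium hub 70 x 22 x 13, among the things to pack. Origin: centre of underside.
- cleaner: Bystander: small amber bottle, 22 across, 55 high, among the things to pack. Origin: centre of underside.
- mug: Bystander: white mug, 80 across, 88 high, handle at its +y. Stands on the side where the dock is not. Origin: centre of underside.
- mouse: Bystander: white computer mouse 105 x 58 x 33, behind the things. Origin: centre of underside.
- clock: Bystander: black desk clock 40 x 75 x 70, behind the things. Origin: centre of underside.
- gamepad: Bystander: black game controller about 100 x 160 x 44, behind the things. Origin: centre of underside.

How it is judged:
At the end, for the whole second after the job is handed in: All four stand upright (within 0.10 rad) and still on the caddy's floor, within 12 mm of its centre line, between the fixed end and the divider, and the divider is pushed to more than 0.034 m (at most 6 mm of slack in the 188 mm row) (x of power_bank in the frame of caddy between -0.012 and 0.012 m and y of power_bank in the frame of caddy between -0.12 and 0.062 m and z of each of power_bank, speaker, charger, jar in the frame of caddy below 0.01 m and angle between each of power_bank, speaker, charger, jar's own z axis and vertical below 0.1 rad and linear speed of each of power_bank, speaker, charger, jar below 0.02 m/s and x of speaker in the frame of caddy between -0.012 and 0.012 m and y of speaker in the frame of caddy between -0.12 and 0.062 m and x of charger in the frame of caddy between -0.012 and 0.012 m and y of charger in the frame of caddy between -0.12 and 0.062 m and x of jar in the frame of caddy between -0.012 and 0.012 m and y of jar in the frame of caddy between -0.12 and 0.062 m and value of joint divider above 0.034 m); the robot touches nothing.
It fails at once if a bystander (hub, small bottle, mug, mouse, clock or game controller) is moved more than 30 mm (distance of any of hub, cleaner, mug, mouse, clock, gamepad from where it was at the start of the episode above 0.03 m).
It also fails if it takes over 72 s, if anything falls off the work surface, if the arm or the gripper's body presses on something with over 40 N, if the wrist force passes 120 N, or if a joint passes its speed limit or range.

## Working session

There is one attempt and no reset: what is moved stays moved. The work goes in short steps, Python scripts to look and compute and a shell command to move; the robot and the scene stay as the last step left them, time stands still between calls to the robot, and variables do not carry over. Pictures are saved under pics/ and viewed, at most 10 in all, crops included, and the job is handed in when it is done.

```bash
ls; mkdir -p pics
python3 - <<'E'
from station import manip, read_camera
import cv2, numpy as np
print(manip.sense(), manip.tip_reach)
for n in ("top","side"):
    c=read_camera(n); cv2.imwrite(f"pics/{n}0.png",cv2.resize(c["image"][:,:,::-1],(800,600)))
    np.savez(f"pics/{n}0.npz",**c)
    print(n,c["fx"],c["fy"],c["cx"],c["cy"],np.round(c["world_to_cam"],4).tolist(),[k for k in c])
E
```

```text
pics
{'time_s': 0.0, 'joints': array([-1.36739327e+00,  1.31119283e-01,  1.48928849e+00, -3.49685475e-05,
        1.52297679e+00, -8.54246052e-02]), 'joint_vel': array([ 0.00146295, -0.00128847,  0.00129937, -0.00062283, -0.00133349,
       -0.00105585]), 'effort': array([-3.22299915e-03, -5.69402111e+01, -5.00557351e+01, -5.48654443e-04,
        1.46921701e-02, -1.55060195e-05]), 'ee_pos': array([ 0.17079094, -0.57465384,  0.25226434]), 'orientation': array([-3.13980430e+00, -1.18088712e-04,  2.88829255e-01]), 'wrist_force': array([-0.66803239,  0.21002029, -0.30856092]), 'ft_torque': array([ 0.02091094, -0.00141945, -0.04817717]), 'grasp_force': 0.0, 'width': 0.9972074769739069} 0.022
top 387.29221080019937 387.29221080019937 255.2867064358978 195.4634136483435 [[0.0086, -1.0, 0.0025, -0.0272], [0.9972, 0.0088, 0.074, -0.639], [-0.074, 0.0019, 0.9973, -0.9746], [0.0, 0.0, 0.0, 1.0]] ['image', 'depth', 'fx', 'fy', 'cx', 'cy', 'world_to_cam']
side 378.77508940603525 378.77508940603525 251.37928494814236 188.83706253791422 [[-0.7808, -0.6248, -0.006, 0.471], [0.4699, -0.5935, 0.6534, -0.3504], [-0.4118, 0.5074, 0.7569, -0.6648], [0.0, 0.0, 0.0, 1.0]] ['image', 'depth', 'fx', 'fy', 'cx', 'cy', 'world_to_cam']
```

```bash
sleep 1; ls pics
```

```text
side0.npz
side0.png
top0.npz
top0.png
```

View pics/top0.png

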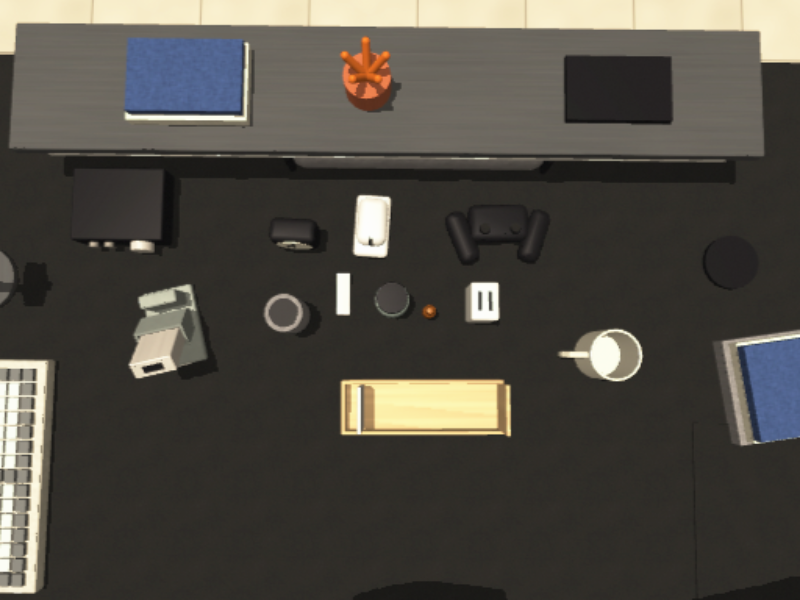

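View pics/side0.png

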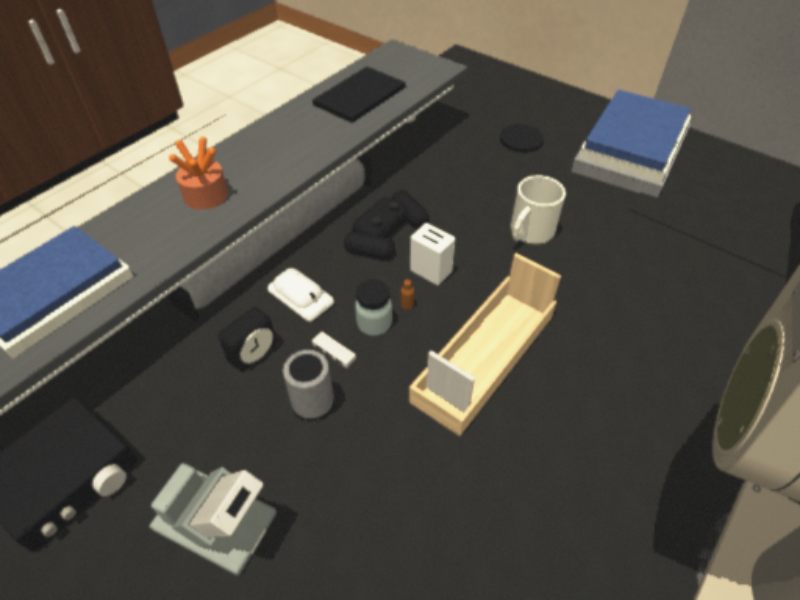

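The top view (800x600) shows the speaker at (288,313), the hub at (343,294) and the jar at (392,300). It also shows the bottle at (430,311), the charger at (482,302), the caddy at x 340–510, y 380–436 with the divider at its left end (360), and the bank in its dock at (155,350). The side view shows the same layout. Next I'll measure them.

```bash
cat > h.py <<'E'
import numpy as np, cv2
from station import manip, read_camera
def cloud(c):
    d=c["depth"]; v,u=np.mgrid[0:d.shape[0],0:d.shape[1]]
    p=np.stack([(u-c["cx"])/c["fx"]*d,-(v-c["cy"])/c["fy"]*d,-d],-1)
    T=np.linalg.inv(c["world_to_cam"]); w=p@T[:3,:3].T+T[:3,3]
    w[d<=0]=np.nan
    return w
def load(n): return dict(np.load(f"pics/{n}0.npz"))
def rect(p): # xy mm
    r=cv2.minAreaRect((p[:,:2]*1000).astype(np.float32)); return [np.round(x,1) for x in (*r[0],*r[1],r[2])]
E
python3 - <<'E'
from h import *
W={n:cloud(load(n)) for n in("top","side")}
boxes=dict(speaker=(255,285,320,345),hub=(330,265,355,322),jar=(370,278,415,325),bottle=(420,300,440,322),charger=(460,278,503,328),mug=(555,325,645,385),caddy=(335,375,515,440))
for k,(a,b,c,d) in boxes.items():
    s=1/1.5625
    t=W["top"][int(b*s):int(d*s),int(a*s):int(c*s)].reshape(-1,3); t=t[np.isfinite(t[:,2])]
    hi=t[t[:,2]>.009]; 
    lo,hh=hi[:,:2].min(0)-.01,hi[:,:2].max(0)+.01
    sd=W["side"].reshape(-1,3); sd=sd[np.isfinite(sd[:,2])]; sd=sd[((sd[:,:2]>lo)&(sd[:,:2]<hh)).all(1)&(sd[:,2]>.009)]
    for n,q in(("top",hi),("side",sd)):
        z=np.percentile(q[:,2],97); f=q[q[:,2]>z-.006]
        e=f[:,:2]; print(k,n,"z",np.round(z*1000,1),"rect",rect(f),len(f),"bbox",np.round(np.r_[e.min(0),e.max(0)]*1000))
E
```

```text
speaker top z 94.1 rect [np.float64(621.9), np.float64(155.9), np.float64(55.7), np.float64(58.5), np.float64(72.2)] 448 bbox [593. 128. 651. 186.]
speaker side z 92.7 rect [np.float64(620.9), np.float64(159.2), np.float64(57.8), np.float64(58.7), np.float64(31.6)] 562 bbox [592. 130. 650. 189.]
hub top z 16.6 rect [np.float64(658.9), np.float64(71.9), np.float64(68.2), np.float64(18.8), np.float64(0.9)] 206 bbox [625.  62. 693.  82.]
hub side z 15.8 rect [np.float64(658.3), np.float64(75.2), np.float64(22.5), np.float64(70.4), np.float64(89.9)] 240 bbox [623.  64. 693.  86.]
jar top z 78.3 rect [np.float64(647.6), np.float64(-9.7), np.float64(46.9), np.float64(46.6), np.float64(0.4)] 304 bbox [624. -33. 671.  14.]
jar side z 76.8 rect [np.float64(648.3), np.float64(-7.1), np.float64(46.6), np.float64(50.9), np.float64(39.0)] 288 bbox [622. -31. 672.  17.]
bottle top z 57.6 rect [np.float64(629.7), np.float64(-70.8), np.float64(8.8), np.float64(8.6), np.float64(45.5)] 17 bbox [626. -76. 636. -66.]
bottle side z 56.1 rect [np.float64(629.0), np.float64(-66.0), np.float64(9.7), np.floa
[... 261 characters left out ...]
at64(-151.6), np.float64(59.6), np.float64(44.7), np.float64(2.3)] 300 bbox [ 613. -174.  672. -129.]
mug top z 89.9 rect [np.float64(561.6), np.float64(-354.4), np.float64(76.6), np.float64(79.0), np.float64(0.2)] 199 bbox [ 523. -394.  600. -315.]
mug side z 88.5 rect [np.float64(560.7), np.float64(-351.5), np.float64(79.0), np.float64(78.2), np.float64(89.4)] 179 bbox [ 522. -391.  600. -312.]
caddy top z 96.6 rect [np.float64(475.1), np.float64(-75.5), np.float64(72.4), np.float64(229.9), np.float64(0.8)] 146 bbox [ 440. -190.  513.   40.]
caddy side z 94.8 rect [np.float64(474.7), np.float64(-72.5), np.float64(75.6), np.float64(234.8), np.float64(0.6)] 248 bbox [ 438. -190.  514.   45.]
```

Run:
```python
from h import *
for n in("top","side"):
    w=cloud(load(n)).reshape(-1,3); w=w[np.isfinite(w[:,2])]
    g=w[(w[:,0]>.3)&(w[:,0]<.7)&(abs(w[:,1])<.3)&(abs(w[:,2])<.008)]; b=np.median(g[:,2]); print(n,"desk",b*1000)
    c=w[(w[:,0]>.42)&(w[:,0]<.53)&(w[:,1]>-.23)&(w[:,1]<.1)]
    wl=c[abs(c[:,2]-b-.04)<.004]; print(" walls",len(wl),rect(wl))
    hi=c[c[:,2]>b+.086]
    for m,l in((hi[:,1]>-.05,"div"),(hi[:,1]<-.05,"end")):
        q=hi[m]; print(" ",l,rect(q),"y%",np.round(np.percentile(q[:,1],[2,50,98])*1000,1),"z",np.percentile(q[:,2],95)-b)
    fl=c[(c[:,2]<b+.012)&(c[:,2]>b+.003)&(c[:,0]>.45)&(c[:,0]<.5)]; print(" floor z",np.median(fl[:,2])-b)
    p=w[(w[:,0]>.48)&(w[:,0]<.72)&(w[:,1]>.24)&(w[:,1]<.45)]; np.save(f"pics/d{n}.npy",p)
    up=p[p[:,2]>b+.09]; print(" bank",len(up),rect(up),"zmax",up[:,2].max()-b)
    ds=p[(p[:,2]-b>.010)&(p[:,2]-b<.018)]; print(" dock base",len(ds),rect(ds))
```

```text
top desk 0.8265693549607267
 walls 537 [np.float64(476.2), np.float64(-60.8), np.float64(84.9), np.float64(257.9), np.float64(0.5)]
  div [np.float64(474.9), np.float64(38.1), np.float64(67.7), np.float64(2.8), np.float64(0.8)] y% [36.4 38.  39.7] z 0.09724069805095374
  end [np.float64(477.2), np.float64(-187.6), np.float64(75.2), np.float64(5.5), np.float64(0.6)] y% [-190.2 -187.4 -184.9] z 0.09689227051131427
 floor z 0.005125210291860416
 bank 706 [np.float64(556.7), np.float64(340.9), np.float64(58.5), np.float64(63.2), np.float64(13.5)] zmax 0.14344993074796342
 dock base 479 [np.float64(602.1), np.float64(351.5), np.float64(130.5), np.float64(83.4), np.float64(13.9)]
side desk 0.5723533669176328
 walls 701 [np.float64(475.1), np.float64(-58.0), np.float64(87.5), np.float64(261.5), np.float64(0.7)]
  div [np.float64(473.4), np.float64(41.0), np.float64(70.1), np.float64(8.0), np.float64(0.5)] y% [37.2 42.2 44.6] z 0.0962419037651004
  end [np.float64(475.9), np.float64(-185.4), np.float64(75.6), np.float64(8.9), np.float64(1.6)] y% [-189.1 -184.1 -181.4] z 0.09592854840490095
 floor z 0.005022323852105659
 bank 1044 [np.float64(555.1), np.float64(344.0), np.float64(58.1), np.float64(62.1), np.float64(13.5)] zmax 0.14015067838729645
 dock base 1191 [np.float64(599.8), np.float64(355.1), np.float64(131.4), np.float64(83.7), np.float64(14.2)]
```

```bash
cat >> h.py <<'E'
from scipy.spatial.transform import Rotation as Ro
def plan(pos,Rt):
    """turn first, then shift; prints shares"""
    s=manip.sense(); R=Ro.from_euler("xyz",s["orientation"])
    print("t",round(s["time_s"],1),"turn share",np.round((R.inv()*Rt).as_rotvec()/np.pi,4),
      "shift share",np.round(Rt.inv().apply(np.array(pos)-s["ee_pos"])/.75,4))
def down(yaw): return Ro.from_euler("xyz",[np.pi,0,yaw])
E
python3 - <<'E'
from h import *
for n in("top","side"):
    w=cloud(load(n)).reshape(-1,3); w=w[np.isfinite(w[:,2])]
    for l,(a,b,c,d) in dict(gamepad=(.66,.78,-.20,-.10),clock=(.67,.80,.1,.21),mouse=(.68,.8,-.05,.06)).items():
        q=w[(w[:,0]>a)&(w[:,0]<b)&(w[:,1]>c)&(w[:,1]<d)&(w[:,2]>.02)]; q=q[(q[:,0]>.68)]
        print(n,l,len(q),"x min",q[:,0].min(),"z max",q[:,2].max())
    p=np.load(f"pics/d{n}.npy"); p=p[(p[:,2]>.095)&(p[:,0]<.6)]
    best=[]; rng=np.random.default_rng(0); rem=p
    for k in range(2):
        bi=None
        for _ in range(400):
            a=rem[rng.choice(len(rem),3,0)]; m=np.cross(a[1]-a[0],a[2]-a[0]); m/=np.linalg.norm(m)+1e-12
            i=abs((rem-a[0])@m)<.0015
            if bi is None or i.sum()>bi.sum(): bi=i
        q=rem[bi]; c=q.mean(0); m=np.linalg.svd(q-c,full_matrices=0)[2][2]; m*=np.sign(m[2])
        print(n,"plane",len(q),"n",np.round(m,3),"c",np.round(c,4),"tilt",round(np.arccos(m[2]),3),"az",round(np.degrees(np.arctan2(m[1],m[0])),1),
          "spread", [np.round(np.ptp(np.percentile((q-c)@v,[1,99])),4) for v in np.linalg.svd(q-c,full_matrices=0)[2][:2]], "mid", np.round((np.percentile(q,1,0)+np.percentile(q,99,0))/2,4))
        rem=rem[~bi]
E
```

```text
top gamepad 653 x min 0.7120507276970938 z max 0.04885672232960947
top clock 560 x min 0.733134883478324 z max 0.07479006342647943
top mouse 435 x min 0.7315308827656323 z max 0.03857080935120982
top plane 319 n [0.773 0.174 0.61 ] c [0.5637 0.3412 0.1195] tilt 0.915 az 12.7 spread [np.float64(0.0724), np.float64(0.0686)] mid [0.5655 0.3408 0.1181]
top plane 176 n [-0.575 -0.141  0.806] c [0.5381 0.3364 0.1315] tilt 0.634 az -166.2 spread [np.float64(0.0598), np.float64(0.0276)] mid [0.5376 0.3359 0.1316]
side gamepad 517 x min 0.7119272900152498 z max 0.04546585264245717
side clock 850 x min 0.7316195553172635 z max 0.07300299934859278
side mouse 396 x min 0.7382826264277154 z max 0.036621981090639855
side plane 524 n [-0.598 -0.151  0.787] c [0.537  0.3398 0.1316] tilt 0.664 az -165.8 spread [np.float64(0.0596), np.float64(0.0262)] mid [0.5374 0.3392 0.1313]
side plane 300 n [0.773 0.192 0.605] c [0.5619 0.3478 0.1191] tilt 0.921 az 13.9 spread [np.float64(0.0601), np.float64(0.0555)] mid [0.5632 0.3467 0.1169]
```

```bash
python3 -m handwheel '[[0,0,0,0,0,-0.0457],[0,0,0,0,0,-0.0457],[0,0,0,0,0,-0.0457],[0,0,0,0,0,-0.0457],[0,0,0,0,0,-0.0457],[0,0,0,0,0,-0.0457],[0,0,0,0,0,-0.0457],[0,0,0,0,0,-0.0457]]' 0.8 40; python3 -m handwheel '[[0,0,0,0,0,-0.0457],[0,0,0,0,0,0]]'
python3 - <<'E'
from h import *
plan([.643,-.1533,.13],down(np.pi/2+.012)); print(manip.sense()["width"])
E
```

```text
time_s: 0.9
ee_pos: [0.1709, -0.5748, 0.2526]
orientation: [-3.141, -0.001, 1.443]
wrist_force: [-0.5, 0.4, 0.2]
width: 0.899
grasp_force: 0.0
time_s: 1.1
ee_pos: [0.1708, -0.5749, 0.2527]
orientation: [-3.141, -0.001, 1.583]
wrist_force: [0.4, -0.3, 0.7]
width: 0.9
grasp_force: 0.0
t 1.1 turn share [-0.0001 -0.0003  0.0002] shift share [0.5545 0.6362 0.1636]
0.9000764099506933
```

```bash
python3 -m handwheel '[[0.0396,0.0454,0,0,0,0],[0.0396,0.0454,0,0,0,0],[0.0396,0.0454,0,0,0,0],[0.0396,0.0454,0,0,0,0],[0.0396,0.0454,0,0,0,0],[0.0396,0.0454,0,0,0,0],[0.0396,0.0454,0,0,0,0]]'; python3 -m handwheel '[[0.0396,0.0454,0,0,0,0],[0.0396,0.0454,0,0,0,0],[0.0396,0.0454,0,0,0,0],[0.0396,0.0454,0,0,0,0],[0.0396,0.0454,0,0,0,0],[0.0396,0.0454,0,0,0,0],[0.0396,0.0454,0,0,0,0],[0,0,0,0,0,0]]'
python3 - <<'E'
from h import *
plan([.643,-.1533,.063],down(np.pi/2+.012)); print(manip.sense()["width"])
E
```

```text
time_s: 1.8
ee_pos: [0.4082, -0.3633, 0.2532]
orientation: [-3.142, -0.0, 1.576]
wrist_force: [0.9, -0.9, -0.5]
width: 0.9
grasp_force: 0.0
time_s: 2.6
ee_pos: [0.646, -0.1497, 0.2518]
orientation: [-3.141, -0.002, 1.581]
wrist_force: [-0.3, -0.4, 0.2]
width: 0.899
grasp_force: 0.0
t 2.6 turn share [-0.0002 -0.0007 -0.0006] shift share [-0.0047 -0.0041  0.2517]
0.8988332269755578
```

```bash
python3 -m handwheel '[[-0.0047,-0.0041,0.05,0,0,0],[0,0,0.055,0,0,0],[0,0,0.055,0,0,0],[0,0,0.045,0,0,0],[0,0,0.027,0,0,0],[0,0,0.0197,0,0,0],[0,0,0,0,0,0],[0,0,0,0,0,0]]'; python3 -m handwheel '[[0,0,0,0,0,0],[0,0,0,0,0,0],[0,0,0,0,0,0],[0,0,0,0,0,0],[0,0,0,0,0,0],[0,0,0,0,0,0]]' -1 40;  python3 -m handwheel '[[0,0,-0.02,0,0,0],[0,0,-0.03,0,0,0],[0,0,-0.03,0,0,0],[0,0,0,0,0,0]]'
python3 - <<'E'
from h import *
plan([.4755,-.157,.070],down(np.pi/2+.012)); print(manip.sense()["width"])
E
```

```text
time_s: 3.4
ee_pos: [0.6407, -0.1584, 0.0654]
orientation: [3.141, 0.0, 1.58]
wrist_force: [0.6, 0.3, 0.7]
width: 0.902
grasp_force: 0.0
time_s: 4.0
ee_pos: [0.642, -0.1587, 0.0671]
orientation: [3.138, 0.001, 1.581]
wrist_force: [1.3, -0.6, 5.9]
width: 0.696
grasp_force: 44.4
time_s: 4.4
ee_pos: [0.6427, -0.1589, 0.1297]
orientation: [3.135, 0.002, 1.581]
wrist_force: [0.9, -0.3, -0.7]
width: 0.696
grasp_force: 43.9
t 4.4 turn share [ 0.0021  0.0007 -0.0006] shift share [ 0.0052 -0.2229  0.0796]
0.6961620012181549
```

```bash
python3 -m handwheel '[[-0.004,-0.04,0,0,0,0],[0,-0.05,0,0,0,0],[0,-0.05,0,0,0,0],[0,-0.05,0,0,0,0],[0,-0.033,0,0,0,0],[0,0,0,0,0,0],[0,0,0,0,0,0],[0,0,0,0,0,0]]'
python3 - <<'E'
from h import *
plan([.4755,-.162,.072],down(np.pi/2+.012)); print(manip.sense()["width"])
c=read_camera("top"); cv2.imwrite("pics/a.png",cv2.resize(c["image"][180:300,190:350,::-1],None,fx=4,fy=4))
w=cloud(read_camera("side")).reshape(-1,3); q=w[(w[:,0]>.44)&(w[:,0]<.51)&(w[:,1]>-.21)&(w[:,1]<-.12)&(w[:,2]>.11)&(w[:,2]<.135)]
print(np.percentile(q,[2,50,98],0))
E
```

```text
time_s: 5.2
ee_pos: [0.4738, -0.1628, 0.1246]
orientation: [3.141, 0.0, 1.581]
wrist_force: [0.6, -0.1, -2.4]
width: 0.694
grasp_force: 44.5
t 5.2 turn share [ 0.0002  0.     -0.0006] shift share [0.0011 0.0023 0.0701]
0.6935436793531413
[[ 0.44147521 -0.15153521  0.11059931]
 [ 0.46894431 -0.13591396  0.12375883]
 [ 0.507149   -0.13352167  0.13483999]]
```

```bash
python3 -m handwheel '[[0.001,0.002,0.025,0,0,0],[0,0,0.025,0,0,0],[0,0,0.014,0,0,0],[0,0,0.005,0,0,0],[0,0,0,0,0,0],[0,0,0,0,0,0]]'; python3 -m handwheel '[[0,0,0,0,0,0],[0,0,0,0,0,0],[0,0,0,0,0,0],[0,0,0,0,0,0]]' 0.75; python3 -m handwheel '[[0,0,-0.04,0,0,0],[0,0,-0.05,0,0,0],[0,0,-0.05,0,0,0],[0,0,0,0,0,0],[0,0,0,0,0,0]]'
python3 - <<'E'
from h import *
plan([.648,-.0085,.062],down(np.pi/2+.012)); print(manip.sense()["width"])
E
```

```text
time_s: 5.9
ee_pos: [0.4752, -0.1622, 0.0733]
orientation: [3.141, 0.0, 1.581]
wrist_force: [0.5, -0.4, -1.2]
width: 0.7
grasp_force: 44.6
time_s: 6.3
ee_pos: [0.4748, -0.1621, 0.0731]
orientation: [3.141, 0.0, 1.581]
wrist_force: [-0.5, 1.0, 1.0]
width: 0.873
grasp_force: 0.0
time_s: 6.8
ee_pos: [0.4755, -0.1624, 0.1791]
orientation: [3.139, 0.001, 1.581]
wrist_force: [0.3, -0.1, -1.0]
width: 0.873
grasp_force: 0.0
t 6.8 turn share [ 0.0009  0.0004 -0.0006] shift share [0.2024 0.2325 0.1561]
0.8727060836384073
```

```bash
python3 -m handwheel '[[0.0337,0.0387,0,0,0,0],[0.0337,0.0387,0,0,0,0],[0.0337,0.0387,0,0,0,0],[0.0337,0.0387,0,0,0,0],[0.0337,0.0387,0,0,0,0],[0.0337,0.0387,0,0,0,0],[0,0,0,0,0,0],[0,0,0,0,0,0]]';python3 -m handwheel '[[0,0,0.02,0,0,0],[0,0,0,0,0,0],[0,0,0,0,0,0],[0,0,0,0,0,0]]'
python3 - <<'E'
from h import *
plan([.648,-.0085,.060],down(np.pi/2+.012)); print(manip.sense()["width"])
c=read_camera("top"); cv2.imwrite("pics/b.png",cv2.resize(c["image"][160:300,190:350,::-1],None,fx=4,fy=4))
w=cloud(c).reshape(-1,3); q=w[(w[:,0]>.42)&(w[:,0]<.53)&(w[:,1]>-.175)&(w[:,1]<-.12)&(w[:,2]>.08)];print(rect(q),np.median(q[:,2]))
E
```

```text
time_s: 7.6
ee_pos: [0.6463, -0.0078, 0.175]
orientation: [-3.137, -0.0, 1.583]
wrist_force: [0.1, -0.4, -0.4]
width: 0.876
grasp_force: 0.0
time_s: 8.0
ee_pos: [0.6469, -0.0093, 0.1629]
orientation: [3.142, 0.0, 1.58]
wrist_force: [1.0, -0.3, -0.8]
width: 0.873
grasp_force: 0.0
t 8.0 turn share [ 0.      0.     -0.0009] shift share [0.001  0.0015 0.1372]
0.8725165623304559
[np.float64(475.2), np.float64(-156.0), np.float64(59.7), np.float64(38.3), np.float64(0.3)] 0.08518789070673755
```

View pics/b.png

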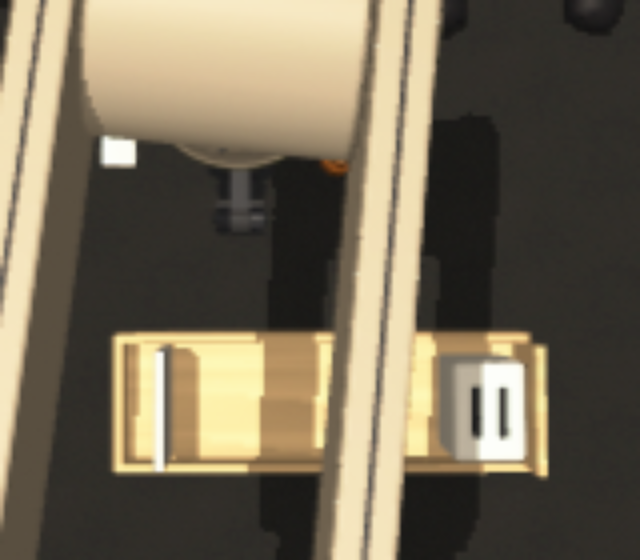

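The charger stands in the caddy next to the fixed end (crop, around (490,410)). The gripper is above the jar at (240,190). Next is the jar.

```bash
python3 -m handwheel '[[0.001,0.0015,0.05,0,0,0],[0,0,0.045,0,0,0],[0,0,0.025,0,0,0],[0,0,0.017,0,0,0],[0,0,0,0,0,0],[0,0,0,0,0,0]]'; python3 -m handwheel '[[0,0,0,0,0,0],[0,0,0,0,0,0],[0,0,0,0,0,0],[0,0,0,0,0,0],[0,0,0,0,0,0],[0,0,0,0,0,0]]' -1 40;  python3 -m handwheel '[[0,0,-0.03,0,0,0],[0,0,-0.045,0,0,0],[0,0,-0.045,0,0,0],[0,0,-0.03,0,0,0],[0,0,0,0,0,0],[0,0,0,0,0,0],[0,0,0,0,0,0]]'
python3 - <<'E'
from h import *
plan([.4755,-.104,.067],down(np.pi/2+.012)); print(manip.sense()["width"])
E
```

```text
time_s: 8.65
ee_pos: [0.6491, -0.008, 0.0612]
orientation: [3.14, 0.0, 1.581]
wrist_force: [-0.1, 0.6, 0.8]
width: 0.869
grasp_force: 0.0
time_s: 9.25
ee_pos: [0.6497, -0.008, 0.0627]
orientation: [3.138, 0.0, 1.581]
wrist_force: [-1.5, 0.0, 7.8]
width: 0.606
grasp_force: 40.4
time_s: 9.95
ee_pos: [0.6473, -0.0078, 0.1707]
orientation: [-3.139, -0.0, 1.581]
wrist_force: [-0.4, -0.1, -1.6]
width: 0.603
grasp_force: 41.5
t 9.9 turn share [-0.0008 -0.0001 -0.0006] shift share [-0.1256 -0.2306  0.1382]
0.6027918037032894
```

```bash
python3 -m handwheel '[[-0.0246,-0.0461,0,0,0,0],[-0.0246,-0.0461,0,0,0,0],[-0.0246,-0.0461,0,0,0,0],[-0.0246,-0.0461,0,0,0,0],[-0.0246,-0.0461,0,0,0,0],[0,0,0.02,0,0,0],[0,0,0.02,0,0,0],[0,0,0,0,0,0]]'; python3 -m handwheel '[[0,0,0,0,0,0],[0,0,0,0,0,0]]'
python3 - <<'E'
from h import *
plan([.4755,-.102,.0685],down(np.pi/2+.012)); print(manip.sense()["width"])
w=cloud(read_camera("side")).reshape(-1,3); q=w[(w[:,0]>.44)&(w[:,0]<.51)&(w[:,1]>-.15)&(w[:,1]<-.05)&(w[:,2]>.088)&(w[:,2]<.115)]
print(np.percentile(q,[2,50,98],0))
E
```

```text
time_s: 10.75
ee_pos: [0.4745, -0.1009, 0.1387]
orientation: [-3.136, -0.002, 1.581]
wrist_force: [-0.3, 0.1, -1.6]
width: 0.598
grasp_force: 41.7
time_s: 10.95
ee_pos: [0.477, -0.1014, 0.1425]
orientation: [-3.141, -0.0, 1.582]
wrist_force: [0.4, -0.2, -1.6]
width: 0.602
grasp_force: 41.7
t 10.9 turn share [-0.0001 -0.0001 -0.0003] shift share [-0.0007 -0.0021  0.0987]
0.6016277173208262
[[ 0.44885945 -0.10275795  0.08856651]
 [ 0.46573059 -0.07781876  0.10161076]
 [ 0.4962979  -0.07257587  0.1143415 ]]
```

```bash
python3 -m handwheel '[[0,-0.002,0.035,0,0,0],[0,0,0.035,0,0,0],[0,0,0.018,0,0,0],[0,0,0.0075,0,0,0],[0,0,0.0035,0,0,0],[0,0,0,0,0,0],[0,0,0,0,0,0]]'; python3 -m handwheel '[[0,0,0,0,0,0],[0,0,0,0,0,0],[0,0,0,0,0,0],[0,0,0,0,0,0]]' 0.75; python3 -m handwheel '[[0,0,-0.04,0,0,0],[0,0,-0.05,0,0,0],[0,0,-0.05,0,0,0],[0,0,0,0,0,0],[0,0,0,0,0,0]]'
python3 - <<'E'
from h import *
plan([.6215,.1575,.070],down(np.pi/2+.012)); print(manip.sense()["width"])
E
```

```text
time_s: 11.7
ee_pos: [0.4758, -0.1022, 0.0694]
orientation: [3.14, 0.001, 1.581]
wrist_force: [-0.7, -0.3, -1.7]
width: 0.602
grasp_force: 41.7
time_s: 12.1
ee_pos: [0.4751, -0.1019, 0.0686]
orientation: [3.141, 0.0, 1.581]
wrist_force: [-0.2, -0.4, 0.6]
width: 0.871
grasp_force: 0.0
time_s: 12.6
ee_pos: [0.4757, -0.1022, 0.1745]
orientation: [3.139, 0.001, 1.581]
wrist_force: [-0.1, -0.3, -0.6]
width: 0.869
grasp_force: 0.0
t 12.6 turn share [ 0.0009  0.0003 -0.0006] shift share [0.3439 0.1985 0.1393]
0.8685571730328719
```

```bash
python3 -m handwheel '[[0.0491,0.0284,0,0,0,0],[0.0491,0.0284,0,0,0,0],[0.0491,0.0284,0,0,0,0],[0.0491,0.0284,0,0,0,0],[0.0491,0.0284,0,0,0,0],[0.0491,0.0284,0,0,0,0],[0.0491,0.0284,0,0,0,0],[0,0,0,0,0,0]]';python3 -m handwheel '[[0,0,0,0,0,0],[0,0,0,0,0,0],[0,0,0,0,0,0]]'
python3 - <<'E'
from h import *
plan([.6215,.1575,.070],down(np.pi/2+.012)); print(manip.sense()["width"])
for n in("top","side"):
  w=cloud(read_camera(n)).reshape(-1,3)
  for l,a,b in(("ch",-.18,-.135),("jar",-.135,-.07)):
    q=w[(w[:,0]>.42)&(w[:,0]<.53)&(w[:,1]>a)&(w[:,1]<b)&(w[:,2]>.073)&(w[:,2]<.1)]
    if len(q)>20: z=np.percentile(q[:,2],95); print(n,l,rect(q[q[:,2]>z-.005]),z)
E
```

```text
time_s: 13.4
ee_pos: [0.6212, 0.1617, 0.1699]
orientation: [-3.138, -0.001, 1.585]
wrist_force: [-1.0, -0.9, -0.6]
width: 0.874
grasp_force: 0.0
time_s: 13.7
ee_pos: [0.6208, 0.1562, 0.1728]
orientation: [-3.141, 0.0, 1.58]
wrist_force: [-0.1, -0.1, -0.0]
width: 0.873
grasp_force: 0.0
t 13.7 turn share [-0.0003  0.0001 -0.001 ] shift share [0.0018 0.0009 0.1371]
0.873384991921884
top ch [np.float64(476.4), np.float64(-158.2), np.float64(57.0), np.float64(43.3), np.float64(0.5)] 0.08825405406670356
top jar [np.float64(475.6), np.float64(-103.8), np.float64(47.7), np.float64(47.5), np.float64(45.8)] 0.08305132859164681
side ch [np.float64(473.8), np.float64(-156.9), np.float64(43.7), np.float64(58.9), np.float64(89.9)] 0.08707199593953055
side jar [np.float64(473.4), np.float64(-105.3), np.float64(59.3), np.float64(55.2), np.float64(89.9)] 0.08223951412540598
```

```bash
python3 -m handwheel '[[0.0015,0.001,0.05,0,0,0],[0,0,0.045,0,0,0],[0,0,0.025,0,0,0],[0,0,0.017,0,0,0],[0,0,0,0,0,0],[0,0,0,0,0,0]]'; python3 -m handwheel '[[0,0,0,0,0,0],[0,0,0,0,0,0],[0,0,0,0,0,0],[0,0,0,0,0,0],[0,0,0,0,0,0],[0,0,0,0,0,0]]' -1 40;  python3 -m handwheel '[[0,0,-0.03,0,0,0],[0,0,-0.045,0,0,0],[0,0,-0.045,0,0,0],[0,0,-0.03,0,0,0],[0,0,0,0,0,0],[0,0,0,0,0,0],[0,0,0,0,0,0]]'
python3 - <<'E'
from h import *
plan([.4755,-.042,.0765],down(np.pi/2+.012)); print(manip.sense()["width"])
E
```

```text
time_s: 14.4
ee_pos: [0.6228, 0.1584, 0.0717]
orientation: [3.14, -0.0, 1.581]
wrist_force: [0.8, 0.0, 0.4]
width: 0.879
grasp_force: 0.0
time_s: 15.0
ee_pos: [0.6234, 0.1587, 0.0728]
orientation: [3.139, -0.0, 1.581]
wrist_force: [-2.4, -0.3, 5.7]
width: 0.686
grasp_force: 43.2
time_s: 15.7
ee_pos: [0.6209, 0.1583, 0.1805]
orientation: [-3.138, 0.001, 1.581]
wrist_force: [0.2, 0.1, -3.6]
width: 0.69
grasp_force: 44.6
t 15.7 turn share [-0.0011  0.0002 -0.0006] shift share [-0.2648 -0.197   0.1387]
0.6902909480573809
```

```bash
python3 -m handwheel '[[-0.0441,-0.0328,0,0,0,0],[-0.0441,-0.0328,0,0,0,0],[-0.0441,-0.0328,0,0,0,0],[-0.0441,-0.0328,0,0,0,0],[-0.0441,-0.0328,0,0,0,0],[-0.0441,-0.0328,0,0,0,0],[0,0,0,0,0,0],[0,0,0,0,0,0]]'; python3 -m handwheel '[[0,0,0.03,0,0,0],[0,0,0,0,0,0],[0,0,0,0,0,0],[0,0,0,0,0,0]]'
python3 - <<'E'
from h import *
plan([.4755,-.042,.0775],down(np.pi/2+.012)); print(manip.sense()["width"])
w=cloud(read_camera("side")).reshape(-1,3); q=w[(w[:,0]>.44)&(w[:,0]<.51)&(w[:,1]>-.1)&(w[:,1]<.03)&(w[:,2]>.1)&(w[:,2]<.125)]
print(np.percentile(q,[2,50,98],0))
E
```

```text
time_s: 16.5
ee_pos: [0.4754, -0.0418, 0.1814]
orientation: [-3.139, -0.001, 1.579]
wrist_force: [-0.2, 0.6, -3.3]
width: 0.688
grasp_force: 45.1
time_s: 16.9
ee_pos: [0.477, -0.0408, 0.1609]
orientation: [3.142, -0.0, 1.582]
wrist_force: [0.6, 0.2, -2.5]
width: 0.684
grasp_force: 45.0
t 16.9 turn share [ 0.     -0.0001 -0.0003] shift share [-0.0015 -0.002   0.1112]
0.6836288986401681
[[ 0.44590651 -0.04418768  0.10040416]
 [ 0.4626353  -0.01617394  0.11209263]
 [ 0.49732395 -0.01006424  0.12458479]]
```

Next I place the speaker and work out the bank approach.

```bash
python3 -m handwheel '[[-0.0005,-0.002,0.035,0,0,0],[0,0,0.035,0,0,0],[0,0,0.025,0,0,0],[0,0,0.012,0,0,0],[0,0,0.004,0,0,0],[0,0,0,0,0,0],[0,0,0,0,0,0]]'; python3 -m handwheel '[[0,0,0,0,0,0],[0,0,0,0,0,0],[0,0,0,0,0,0],[0,0,0,0,0,0]]' 0.75; python3 -m handwheel '[[0,0,-0.04,0,0,0],[0,0,-0.05,0,0,0],[0,0,-0.05,0,0,0],[0,0,-0.04,0,0,0],[0,0,0,0,0,0],[0,0,0,0,0,0]]'
cat >> h.py <<'E'
A,PSI=.645,np.radians(14)
U=np.array([-np.sin(A)*np.cos(PSI),-np.sin(A)*np.sin(PSI),np.cos(A)])
Y=np.array([np.sin(PSI),-np.cos(PSI),0])   # tool y
RB=Ro.from_matrix(np.c_[np.cross(Y,-U),Y,-U])
END=np.array([.5375,.338,.1305])
E
python3 - <<'E'
from h import *
print(manip.sense()["width"],RB.as_euler("xyz"))
plan([.50,.25,.26],down(PSI)); plan(END+.07*U,RB); plan(END-.02*U,RB)
print((down(PSI).inv()*RB).as_rotvec()/np.pi, END+.07*U)
E
```

```text
time_s: 17.65
ee_pos: [0.4761, -0.0419, 0.0785]
orientation: [3.139, 0.0, 1.581]
wrist_force: [-0.2, 0.2, -2.1]
width: 0.687
grasp_force: 45.1
time_s: 18.05
ee_pos: [0.4753, -0.0418, 0.0776]
orientation: [3.141, 0.0, 1.581]
wrist_force: [0.2, -0.6, -0.2]
width: 0.875
grasp_force: 0.0
time_s: 18.65
ee_pos: [0.4756, -0.0419, 0.2131]
orientation: [3.14, 0.0, 1.581]
wrist_force: [-0.2, -0.0, -0.7]
width: 0.878
grasp_force: 0.0
0.8775897392066102 [ 3.14159265 -0.645       0.2443461 ]
t 18.6 turn share [ 6.000e-04 -3.000e-04  4.254e-01] shift share [ 0.1257 -0.3698 -0.0626]
t 18.6 turn share [-0.1363  0.1731  0.4099] shift share [ 0.0957 -0.4715  0.1164]
t 18.6 turn share [-0.1363  0.1731  0.4099] shift share [ 0.0957 -0.4715  0.2364]
[4.04545501e-17 2.05309877e-01 3.58170413e-18] [0.49666618 0.32781899 0.18643698]
```

```bash
python3 -m handwheel '[[0,0,-0.01,0,0,0.0425],[0,0,-0.01,0,0,0.0425],[0,0,-0.01,0,0,0.0425],[0,0,-0.01,0,0,0.0425],[0,0,-0.01,0,0,0.0425],[0,0,0,0,0,0.0425],[0,0,0,0,0,0.0425],[0,0,0,0,0,0.0425]]'; python3 -m handwheel '[[0,0,0,0,0,0.0425],[0,0,0,0,0,0.0425],[0,0,0,0,0.0411,0],[0,0,0,0,0.0411,0],[0,0,0,0,0.0411,0],[0,0,0,0,0.0411,0],[0,0,0,0,0.0411,0],[0,0,0,0,0,0]]' ; python3 -m handwheel '[[0,0,0,0,0,0],[0,0,0,0,0,0]]'
python3 - <<'E'
from h import *
print(manip.sense()["joints"])
plan(END+.07*U,RB)
for n in("top","side"):
  w=cloud(read_camera(n)).reshape(-1,3)
  for l,a,b in(("jar",-.135,-.074),("spk",-.074,-.005),("div",.02,.055)):
    q=w[(w[:,0]>.42)&(w[:,0]<.53)&(w[:,1]>a)&(w[:,1]<b)&(w[:,2]>.07)&(w[:,2]<.105)]
    if len(q)>20: z=np.percentile(q[:,2],95); print(n,l,rect(q[q[:,2]>z-.005]),z)
E
```

```text
time_s: 19.45
ee_pos: [0.4742, -0.0416, 0.2477]
orientation: [-3.14, 0.002, 0.507]
wrist_force: [-1.1, -0.2, -0.3]
width: 0.876
grasp_force: 0.0
time_s: 20.25
ee_pos: [0.4717, -0.0415, 0.2431]
orientation: [-3.135, -0.642, 0.239]
wrist_force: [-0.6, -0.4, -1.2]
width: 0.875
grasp_force: 0.0
time_s: 20.45
ee_pos: [0.4757, -0.0421, 0.251]
orientation: [3.141, -0.644, 0.246]
wrist_force: [0.3, -0.2, 0.3]
width: 0.875
grasp_force: 0.0
[-0.49855642 -0.8145641   2.35773337  0.4643087   1.13751746  0.72849455]
t 20.4 turn share [-0.0001  0.0003  0.0005] shift share [ 0.0652 -0.4718  0.1568]
top jar [np.float64(477.0), np.float64(-103.8), np.float64(45.1), np.float64(48.3), np.float64(2.0)] 0.0832705879840048
top spk [np.float64(476.5), np.float64(-43.4), np.float64(56.3), np.float64(56.8), np.float64(0.5)] 0.09892256055878938
top div [np.float64(474.7), np.float64(38.0), np.float64(68.1), np.float64(2.6), np.float64(0.8)] 0.09767582184856141
side jar [np.float64(474.6), np.float64(-107.6), np.float64(53.3), np.float64(54.8), np.float64(0.1)] 0.08217760445181387
side spk [np.float64(473.3), np.float64(-40.5), np.float64(57.7), np.float64(58.4), np.float64(33.8)] 0.09758771702769789
side div [np.float64(473.1), np.float64(41.3), np.float64(68.9), np.float64(7.5), np.float64(0.3)] 0.0961885901849418
```

```bash
python3 -m handwheel '[[0.008,-0.059,0,0,0,0],[0.008,-0.059,0,0,0,0],[0.008,-0.059,0,0,0,0],[0.008,-0.059,0,0,0,0],[0.008,-0.059,0,0,0,0],[0.008,-0.059,0,0,0,0],[0.008,-0.059,0,0,0,0],[0.008,-0.0588,0,0,0,0]]'; python3 -m handwheel '[[0,0,0.035,0,0,0],[0,0,0.035,0,0,0],[0,0,0.035,0,0,0],[0,0,0.03,0,0,0],[0,0,0,0,0,0],[0,0,0,0,0,0],[0,0,0,0,0,0]]'
python3 - <<'E'
from h import *
print(manip.sense()["joints"])
plan(END-.025*U,RB)
c=read_camera("side"); cv2.imwrite("pics/c.png",cv2.resize(c["image"][200:384,50:300,::-1],None,fx=3,fy=3))
E
```

```text
time_s: 21.35
ee_pos: [0.4376, 0.3147, 0.2801]
orientation: [-3.139, -0.638, 0.248]
wrist_force: [0.3, -0.4, 0.2]
width: 0.877
grasp_force: 0.0
time_s: 22.05
ee_pos: [0.4966, 0.3267, 0.1987]
orientation: [-3.138, -0.638, 0.246]
wrist_force: [-0.1, -0.4, 0.0]
width: 0.874
grasp_force: 0.0
[ 0.61919764 -0.32712232  2.14215004 -0.3205692   0.7472762   2.1140437 ]
t 22.1 turn share [-0.0013  0.0022  0.0005] shift share [-0.0095 -0.0015  0.14  ]
```

View pics/c.png

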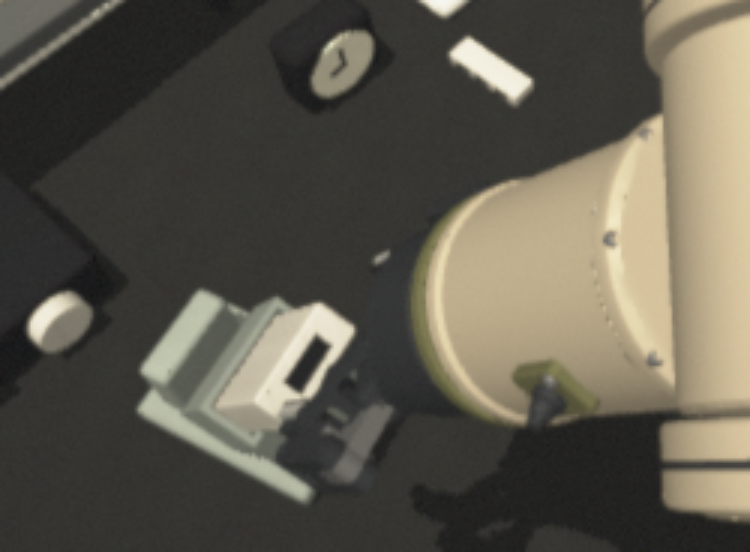

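The gripper (crop (340,430)) is lined up just off the bank's free end at (310,360). I'll move in slowly along the bank's axis.

```bash
python3 -m handwheel '[[-0.0085,-0.0015,0.02,0,0,0],[0,0,0.02,0,0,0],[0,0,0.02,0,0,0],[0,0,0.02,0,0,0],[0,0,0,0,0,0],[0,0,0,0,0,0],[0,0,0,0,0,0]]'
python3 - <<'E'
from h import *
plan(END-.025*U,RB)
E
python3 -m handwheel '[[0,0,0.015,0,0,0],[0,0,0.015,0,0,0],[0,0,0.015,0,0,0],[0,0,0.012,0,0,0],[0,0,0,0,0,0],[0,0,0,0,0,0]]'
python3 - <<'E'
from h import *
plan(END-.025*U,RB)
c=read_camera("side"); cv2.imwrite("pics/d.png",cv2.resize(c["image"][200:384,50:300,::-1],None,fx=3,fy=3))
E
```

```text
time_s: 22.8
ee_pos: [0.5258, 0.3348, 0.1468]
orientation: [-3.138, -0.639, 0.245]
wrist_force: [0.5, 0.2, -0.0]
width: 0.874
grasp_force: 0.0
t 22.8 turn share [-0.0013  0.002   0.0003] shift share [-0.0002 -0.0003  0.0604]
time_s: 23.4
ee_pos: [0.5502, 0.3408, 0.1112]
orientation: [-3.139, -0.637, 0.246]
wrist_force: [0.1, -0.1, -0.5]
width: 0.875
grasp_force: 0.0
t 23.4 turn share [-0.0011  0.0026  0.0004] shift share [ 0.0016 -0.0005  0.0023]
```

View pics/d.png

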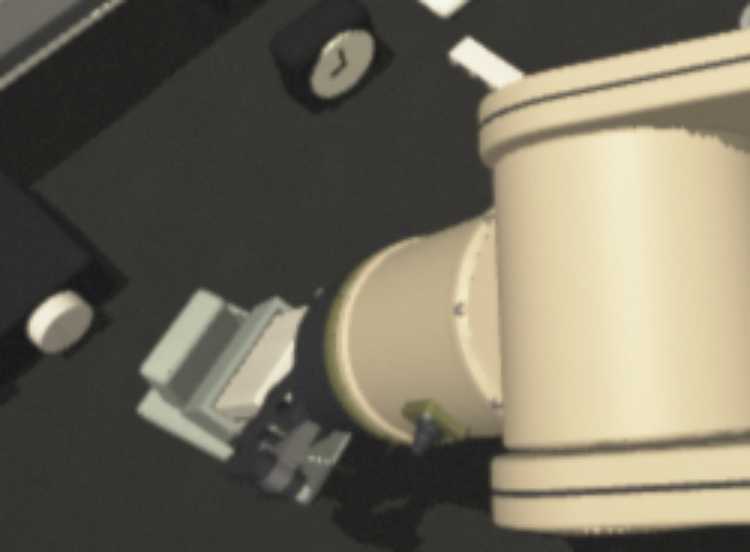

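The fingers straddle the bank around (290,440) and there's no contact force. Now I grip it and draw it out along its axis.

```bash
python3 -m handwheel '[[0,0,0,0,0,0],[0,0,0,0,0,0],[0,0,0,0,0,0],[0,0,0,0,0,0],[0,0,0,0,0,0],[0,0,0,0,0,0]]' -1 70;  python3 -m handwheel '[[0,0,-0.01,0,0,0],[0,0,-0.015,0,0,0],[0,0,-0.015,0,0,0],[0,0,-0.015,0,0,0],[0,0,0,0,0,0]]'; python3 -m handwheel '[[0,0,-0.02,0,0,0],[0,0,-0.025,0,0,0],[0,0,-0.02,0,0,0],[0,0,0,0,0,0],[0,0,0,0,0,0]]';  python3 - <<'E'
from h import *
plan([.50,.30,.25],down(PSI)); print(manip.sense()["joints"])
E
```

```text
time_s: 24.05
ee_pos: [0.5503, 0.3409, 0.1118]
orientation: [-3.139, -0.638, 0.246]
wrist_force: [-5.2, -2.4, 6.3]
width: 0.722
grasp_force: 73.6
time_s: 24.55
ee_pos: [0.5263, 0.3349, 0.1455]
orientation: [-3.138, -0.638, 0.245]
wrist_force: [-0.8, 0.3, -1.4]
width: 0.719
grasp_force: 77.7
time_s: 25.05
ee_pos: [0.4983, 0.3274, 0.1826]
orientation: [-3.139, -0.636, 0.246]
wrist_force: [-0.4, 0.1, -4.1]
width: 0.713
grasp_force: 78.3
t 25.1 turn share [-0.001  -0.2026  0.0007] shift share [-0.0066  0.036  -0.0899]
[ 0.61847677 -0.29971654  2.15117068 -0.33256282  0.7142512   2.13047777]
```

```bash
python3 -m handwheel '[[0.021,0,-0.0285,0,0,0],[0.021,0,-0.0285,0,0,0],[0.021,0,-0.0285,0,0,0],[0,0,0,0,-0.0405,0],[0,0,0,0,-0.0405,0],[0,0,0,0,-0.0405,0],[0,0,0,0,-0.0405,0],[0,0,0,0,-0.0405,0]]'; python3 -m handwheel '[[0,0,0,0,0,-0.0425],[0,0,0,0,0,-0.0425],[0,0,0,0,0,-0.0425],[0,0,0,0,0,-0.0425],[0,0,0,0,0,-0.0425],[0,0,0,0,0,-0.0425],[0,0,0,0,0,-0.0425],[0,0,0,0,0,-0.0425]]'; python3 -m handwheel '[[0,0,0,0,0,-0.0425],[0,0,0,0,0,-0.0425],[0,0,0,0,0,0],[0,0,0,0,0,0],[0,0,0,0,0,0]]'
python3 - <<'E'
from h import *
plan([.4755,.012,.098],down(np.pi/2+.012))
for n in("top","side"):
  w=cloud(read_camera(n)).reshape(-1,3); s=manip.sense()["ee_pos"]
  q=w[(abs(w[:,0]-s[0])<.06)&(abs(w[:,1]-s[1])<.05)&(w[:,2]<s[2]-.035)&(w[:,2]>.12)]
  if len(q)>20: print(n,len(q),np.percentile(q,[1,50,99],0))
c=read_camera("side"); cv2.imwrite("pics/e.png",cv2.resize(c["image"][100:384,50:350,::-1],None,fx=2,fy=2))
E
```

```text
time_s: 25.85
ee_pos: [0.499, 0.3273, 0.262]
orientation: [-3.139, 0.004, 0.247]
wrist_force: [0.6, -0.2, -2.6]
width: 0.721
grasp_force: 78.1
time_s: 26.65
ee_pos: [0.4987, 0.327, 0.2608]
orientation: [-3.14, -0.001, 1.32]
wrist_force: [0.3, 0.3, -3.9]
width: 0.721
grasp_force: 78.2
time_s: 27.15
ee_pos: [0.4984, 0.3272, 0.2621]
orientation: [-3.141, -0.002, 1.579]
wrist_force: [0.3, -0.1, -3.0]
width: 0.718
grasp_force: 78.2
t 27.1 turn share [-0.0002 -0.0006 -0.0011] shift share [-0.4198 -0.0356  0.2188]
top 314 [[0.46992652 0.31251359 0.17447147]
 [0.50121083 0.31406098 0.20196151]
 [0.53048839 0.33259983 0.22633976]]
side 495 [[0.46685425 0.31783853 0.17440018]
 [0.46864673 0.34317116 0.20122431]
 [0.52530886 0.3444569  0.22659763]]
```

View pics/e.png

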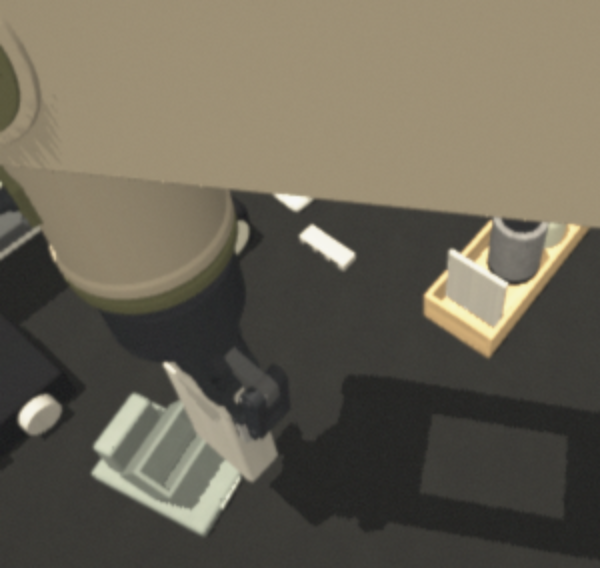

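The bank hangs upright at (230,430), clear of the dock. I'll carry it to the caddy.

```bash
python3 -m handwheel '[[-0.0602,-0.0051,0,0,0,0],[-0.0602,-0.0051,0,0,0,0],[-0.0602,-0.0051,0,0,0,0],[-0.0602,-0.0051,0,0,0,0],[-0.0602,-0.0051,0,0,0,0],[-0.0602,-0.0051,0,0,0,0],[-0.0602,-0.0051,0,0,0,0],[0,0,0,0,0,0]]'; python3 -m handwheel '[[0,0,0.05,0,0,0],[0,0,0.025,0,0,0],[0,0,0,0,0,0],[0,0,0,0,0,0],[0,0,0,0,0,0]]'
python3 - <<'E'
from h import *
plan([.4755,.0105,.096],down(np.pi/2+.012))
for n in("top","side"):
  w=cloud(read_camera(n)).reshape(-1,3); s=manip.sense()["ee_pos"]
  q=w[(abs(w[:,0]-s[0])<.06)&(abs(w[:,1]-s[1])<.05)&(w[:,2]<s[2]-.035)&(w[:,2]>s[2]-.092)&(w[:,2]>.103)]
  if len(q)>20: print(n,len(q),np.percentile(q,[1,50,99],0))
E
```

```text
time_s: 28.1
ee_pos: [0.475, 0.006, 0.2625]
orientation: [3.141, 0.0, 1.576]
wrist_force: [0.3, 0.4, -2.7]
width: 0.715
grasp_force: 78.1
time_s: 28.6
ee_pos: [0.4763, 0.0113, 0.2077]
orientation: [3.139, -0.002, 1.583]
wrist_force: [-0.0, 0.3, -2.6]
width: 0.717
grasp_force: 77.9
t 28.6 turn share [ 0.0009 -0.0007 -0.    ] shift share [-0.0011 -0.001   0.1489]
side 565 [[0.44508623 0.00426646 0.11889039]
 [0.46909545 0.0278713  0.14677234]
 [0.5058256  0.02966387 0.17222449]]
```

```bash
python3 -m handwheel '[[-0.001,-0.001,0.03,0,0,0],[0,0,0.04,0,0,0],[0,0,0.035,0,0,0],[0,0,0.02,0,0,0],[0,0,0.012,0,0,0],[0,0,0.007,0,0,0],[0,0,0,0,0,0],[0,0,0,0,0,0]]';python3 - <<'E'
from h import *
plan([.4755,.0105,.096],down(np.pi/2+.012))
E
```

```text
time_s: 29.5
ee_pos: [0.4754, 0.0105, 0.099]
orientation: [3.14, -0.002, 1.583]
wrist_force: [1.5, -0.0, -2.3]
width: 0.718
grasp_force: 78.0
t 29.5 turn share [ 0.0006 -0.0007 -0.0001] shift share [-0.      0.0002  0.004 ]
```

```bash
for i in 1; do python3 -m handwheel '[[0,0,0.0015,0,0,0],[0,0,0.0015,0,0,0],[0,0,0,0,0,0]]'; python3 -m handwheel '[[0,0,0.0015,0,0,0],[0,0,0,0,0,0],[0,0,0,0,0,0]]'; done
```

```text
time_s: 29.8
ee_pos: [0.4754, 0.0105, 0.0971]
orientation: [3.14, -0.002, 1.583]
wrist_force: [-1.6, 0.7, 5.6]
width: 0.716
grasp_force: 78.6
time_s: 30.1
ee_pos: [0.4755, 0.0105, 0.097]
orientation: [3.14, -0.002, 1.583]
wrist_force: [-7.1, 0.7, 15.7]
width: 0.714
grasp_force: 79.8
```

```bash
python3 -m handwheel '[[0,0,-0.002,0,0,0],[0,0,0,0,0,0],[0,0,0,0,0,0]]'; python3 -m handwheel '[[0,0,0,0,0,0],[0,0,0,0,0,0],[0,0,0,0,0,0],[0,0,0,0,0,0]]' 0.75; python3 -m handwheel '[[0,0,-0.03,0,0,0],[0,0,-0.05,0,0,0],[0,0,-0.05,0,0,0],[0,0,-0.04,0,0,0],[0,0,0,0,0,0],[0,0,0,0,0,0]]'; python3 -m handwheel '[[0.035,0,0,0,0,0],[0.05,0,0,0,0,0],[0,0,0,0,0,0],[0,0,0,0,0,0],[0,0,0,0,0,0],[0,0,0,0,0,0]]' -1
python3 - <<'E'
from h import *
plan([.475,.081,.087],down(np.pi/2+.012))
for n in("top","side"):
  w=cloud(read_camera(n)).reshape(-1,3)
  for l,a,b,h in(("bank",-.02,.034,.12),("div",.02,.055,.095)):
    q=w[(w[:,0]>.42)&(w[:,0]<.53)&(w[:,1]>a)&(w[:,1]<b)&(abs(w[:,2]-h)<.006)]
    if len(q)>20: print(n,l,rect(q))
c=read_camera("side"); cv2.imwrite("pics/f.png",cv2.resize(c["image"][130:290,230:390,::-1],None,fx=3.5,fy=3.5))
E
```

```text
time_s: 30.4
ee_pos: [0.4753, 0.0105, 0.0971]
orientation: [3.14, -0.002, 1.583]
wrist_force: [-1.0, 0.9, 7.1]
width: 0.719
grasp_force: 79.1
time_s: 30.8
ee_pos: [0.4744, 0.0105, 0.0958]
orientation: [-3.141, -0.002, 1.583]
wrist_force: [0.7, -0.2, 0.0]
width: 0.878
grasp_force: 0.0
time_s: 31.4
ee_pos: [0.475, 0.0102, 0.2241]
orientation: [3.14, -0.002, 1.583]
wrist_force: [0.3, 0.1, -0.7]
width: 0.871
grasp_force: 0.0
time_s: 32.0
ee_pos: [0.4735, 0.0732, 0.223]
orientation: [-3.141, -0.002, 1.582]
wrist_force: [0.2, -0.6, -0.3]
width: -0.005
grasp_force: 0.0
t 32.0 turn share [-0.0003 -0.0006 -0.0004] shift share [0.0104 0.0021 0.1813]
top bank [np.float64(476.2), np.float64(11.3), np.float64(59.4), np.float64(25.5), np.float64(0.6)]
top div [np.float64(491.1), np.float64(38.3), np.float64(35.0), np.float64(2.7), np.float64(0.8)]
side bank [np.float64(472.2), np.float64(15.2), np.float64(56.2), np.float64(29.3), np.float64(0.2)]
side div [np.float64(473.4), np.float64(32.6), np.float64(69.8), np.float64(23.8), np.float64(0.4)]
```

View pics/f.png

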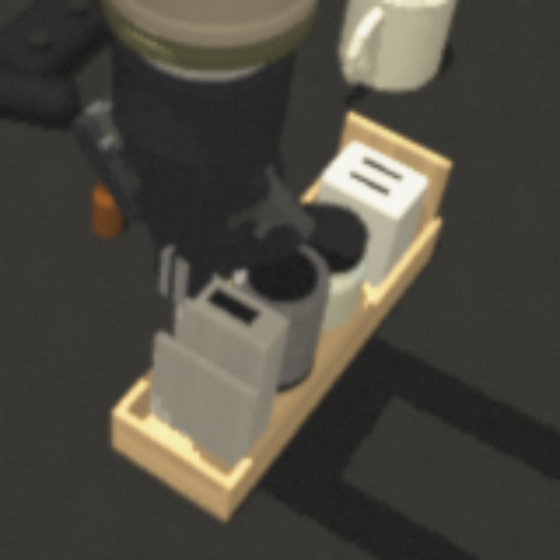

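All four stand in the row: bank (230,340), speaker (285,300), jar (335,260) and charger (375,200), with the divider at (205,400). Next I lower the closed fingers behind the divider and push.

```bash
python3 -m handwheel '[[0.0104,0.002,0.045,0,0,0],[0,0,0.05,0,0,0],[0,0,0.05,0,0,0],[0,0,0.036,0,0,0],[0,0,0,0,0,0],[0,0,0,0,0,0]]'; python3 -m handwheel '[[-0.016,0,0,0,0,0],[-0.01,0,0,0,0,0],[-0.008,0,0,0,0,0],[-0.004,0,0,0,0,0],[-0.004,0,0,0,0,0],[0,0,0,0,0,0]]'; python3 -m handwheel '[[-0.004,0,0,0,0,0],[-0.004,0,0,0,0,0],[-0.004,0,0,0,0,0],[-0.004,0,0,0,0,0],[0,0,0,0,0,0]]'
```

```text
time_s: 32.75
ee_pos: [0.4751, 0.0819, 0.0883]
orientation: [-3.141, -0.002, 1.582]
wrist_force: [0.5, -0.0, 0.2]
width: 0.001
grasp_force: 0.0
time_s: 33.35
ee_pos: [0.4757, 0.0503, 0.0881]
orientation: [3.141, -0.002, 1.582]
wrist_force: [-0.3, 0.4, -0.6]
width: 0.001
grasp_force: 0.0
time_s: 33.85
ee_pos: [0.4757, 0.0384, 0.0878]
orientation: [3.141, -0.002, 1.582]
wrist_force: [-0.5, 1.9, 1.6]
width: -0.004
grasp_force: 0.9
```

```bash
python3 -m handwheel '[[-0.003,0,0,0,0,0],[-0.003,0,0,0,0,0],[-0.003,0,0,0,0,0],[-0.003,0,0,0,0,0],[0,0,0,0,0,0]]';python3 -m handwheel '[[-0.003,0,0,0,0,0],[-0.003,0,0,0,0,0],[0,0,0,0,0,0]]'
python3 - <<'E'
from h import *
for n in("top","side"):
  w=cloud(read_camera(n)).reshape(-1,3)
  for l,a,b,h in(("bank",-.03,.015,.12),("div",-.02,.055,.095),("spk",-.08,-.01,.096),("jar",-.14,-.08,.081),("ch",-.18,-.14,.086)):
    q=w[(w[:,0]>.42)&(w[:,0]<.53)&(w[:,1]>a)&(w[:,1]<b)&(abs(w[:,2]-h)<.005)]
    if len(q)>20: print(n,l,rect(q))
E
```

```text
time_s: 34.35
ee_pos: [0.4758, 0.0295, 0.0878]
orientation: [3.141, -0.002, 1.582]
wrist_force: [1.0, 4.4, 2.8]
width: 0.0
grasp_force: 2.0
time_s: 34.65
ee_pos: [0.4759, 0.0253, 0.0878]
orientation: [3.141, -0.003, 1.583]
wrist_force: [-0.5, 4.6, 1.8]
width: -0.003
grasp_force: 2.7
top bank [np.float64(501.8), np.float64(-3.3), np.float64(33.1), np.float64(10.1), np.float64(86.4)]
top spk [np.float64(479.2), np.float64(-51.5), np.float64(58.6), np.float64(50.5), np.float64(69.8)]
top jar [np.float64(475.8), np.float64(-112.2), np.float64(55.4), np.float64(57.5), np.float64(89.7)]
top ch [np.float64(475.1), np.float64(-160.4), np.float64(59.6), np.float64(38.5), np.float64(0.5)]
side div [np.float64(461.6), np.float64(28.0), np.float64(52.3), np.float64(10.5), np.float64(22.5)]
side spk [np.float64(459.5), np.float64(-56.0), np.float64(21.7), np.float64(55.6), np.float64(32.5)]
side jar [np.float64(471.5), np.float64(-111.9), np.float64(56.0), np.float64(53.6), np.float64(89.5)]
side ch [np.float64(474.3), np.float64(-159.3), np.float64(60.0), np.float64(38.3), np.float64(0.5)]
```

Nearly closed. I keep going in small steps until the force rises sharply.

```bash
python3 -m handwheel '[[-0.0025,0,0,0,0,0],[-0.0025,0,0,0,0,0],[0,0,0,0,0,0]]';python3 -m handwheel '[[-0.002,0,0,0,0,0],[0,0,0,0,0,0]]';python3 -m handwheel '[[-0.002,0,0,0,0,0],[0,0,0,0,0,0]]'
```

```text
time_s: 35.05
ee_pos: [0.4759, 0.0218, 0.0878]
orientation: [3.141, -0.003, 1.583]
wrist_force: [-0.9, 6.9, 2.9]
width: -0.001
grasp_force: 3.5
time_s: 35.25
ee_pos: [0.4759, 0.0204, 0.0878]
orientation: [3.141, -0.003, 1.583]
wrist_force: [-0.5, 7.7, 2.9]
width: 0.0
grasp_force: 3.8
time_s: 35.45
ee_pos: [0.4759, 0.0191, 0.0878]
orientation: [3.141, -0.004, 1.583]
wrist_force: [-0.5, 8.3, 4.0]
width: -0.001
grasp_force: 4.3
```

```bash
python3 -m handwheel '[[-0.0015,0,0,0,0,0],[0,0,0,0,0,0]]';python3 -m handwheel '[[-0.0015,0,0,0,0,0],[0,0,0,0,0,0]]';python3 -m handwheel '[[-0.0015,0,0,0,0,0],[0,0,0,0,0,0]]'
```

```text
time_s: 35.65
ee_pos: [0.476, 0.0189, 0.0879]
orientation: [3.141, -0.005, 1.583]
wrist_force: [-0.3, 12.9, 4.3]
width: -0.0
grasp_force: 6.9
time_s: 35.85
ee_pos: [0.4759, 0.0188, 0.0879]
orientation: [3.141, -0.007, 1.583]
wrist_force: [-0.1, 20.2, 4.4]
width: 0.0
grasp_force: 9.7
time_s: 36.05
ee_pos: [0.4759, 0.0187, 0.0879]
orientation: [3.141, -0.009, 1.583]
wrist_force: [-0.6, 25.8, 5.5]
width: 0.005
grasp_force: 12.6
```

The force jumped to 26 N with no further motion, so the row is tight. I'll retreat and check.

```bash
python3 -m handwheel '[[0.005,0,0,0,0,0],[0.015,0,0,0,0,0],[0.03,0,0,0,0,0],[0.01,0,0,0,0,0],[0,0,-0.04,0,0,0],[0,0,-0.05,0,0,0],[0,0,-0.05,0,0,0],[0,0,-0.05,0,0,0]]';python3 -m handwheel '[[0.06,0,0,0,0,0],[0.06,0,0,0,0,0],[0.06,0,0,0,0,0],[0.06,0,0,0,0,0],[0,0,0,0,0,0],[0,0,0,0,0,0],[0,0,0,0,0,0]]'
python3 - <<'E'
from h import *
for n in("top","side"):
  c=read_camera(n); w=cloud(c).reshape(-1,3)
  for l,a,b,h in(("bank",-.04,.02,.12),("div",.002,.03,.095),("spk",-.09,-.02,.096),("jar",-.14,-.08,.081),("ch",-.18,-.14,.086),("end",-.21,-.17,.095)):
    q=w[(w[:,0]>.42)&(w[:,0]<.53)&(w[:,1]>a)&(w[:,1]<b)&(abs(w[:,2]-h)<.005)]
    if len(q)>20: print(n,l,rect(q),"y",np.round(np.percentile(q[:,1],[2,98])*1000,1))
cv2.imwrite("pics/g.png",cv2.resize(c["image"][130:290,230:390,::-1],None,fx=3.5,fy=3.5))
E
```

```text
time_s: 36.85
ee_pos: [0.475, 0.0594, 0.2315]
orientation: [-3.141, -0.001, 1.583]
wrist_force: [0.1, -0.5, -1.0]
width: 0.004
grasp_force: 0.0
time_s: 37.55
ee_pos: [0.4733, 0.2387, 0.2304]
orientation: [-3.141, -0.001, 1.582]
wrist_force: [-0.6, -0.4, 0.0]
width: 0.003
grasp_force: 0.0
top bank [np.float64(476.3), np.float64(-11.7), np.float64(59.8), np.float64(25.4), np.float64(0.5)] y [-24.5   1.1]
top div [np.float64(475.0), np.float64(5.0), np.float64(67.9), np.float64(2.5), np.float64(0.5)] y [3.5 6.5]
top spk [np.float64(476.8), np.float64(-54.2), np.float64(61.5), np.float64(59.0), np.float64(1.0)] y [-81.5 -29.3]
top jar [np.float64(475.7), np.float64(-113.4), np.float64(47.6), np.float64(47.6), np.float64(45.3)] y [-135.2  -91.6]
top ch [np.float64(475.1), np.float64(-160.6), np.float64(59.6), np.float64(38.5), np.float64(0.0)] y [-179.6 -141.9]
top end [np.float64(476.4), np.float64(-187.4), np.float64(5.9), np.float64(72.9), np.float64(89.3)] y [-190.2 -184.9]
side bank [np.float64(475.1), np.float64(-10.0), np.float64(61.3), np.float64(28.4), np.float64(1.7)] y [-22.8   3.9]
side div [np.float64(473.4), np.float64(6.5), np.float64(9.5), np.float64(68.2), np.float64(89.3)] y [ 2.3 10.9]
side spk [np.float64(466.9), np.float64(-56.5), np.float64(49.4), np.float64(68.3), np.float64(67.1)] y [-80.2 -41.1]
side jar [np.float64(473.3), np.float64(-115.0), np.float64(55.0), np.float64(49.9), np.float64(0.0)] y [-139.6  -92.8]
side ch [np.float64(468.4), np.float64(-144.9), np.float64(64.3), np.float64(29.5), np.float64(27.1)] y [-166.7 -140.3]
```

View pics/g.png

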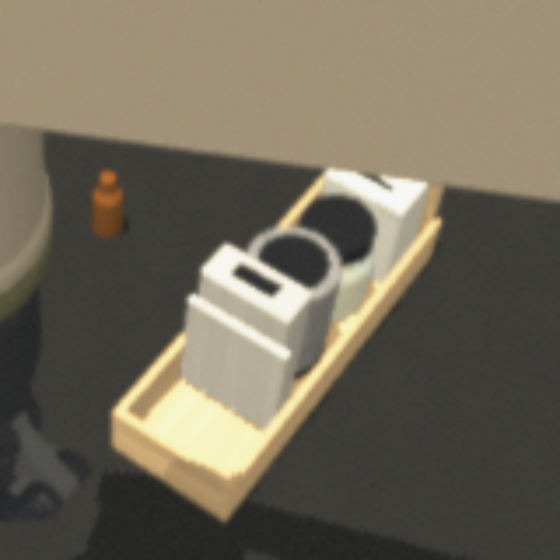

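The row is tight and upright: divider (235,360), bank (255,290), speaker (295,290), jar (340,240), charger (375,200). The divider has moved about 33 mm to an estimated 0.04 m, and the inner span is about 188 mm. I'm handing the job in.

```bash
python3 -c "
from station import manip
print(manip.finish_job())"
```

```text
the job is handed in; nothing more can be done
None
```

The charger, jar, speaker and power bank stand upright in one row in the caddy with the divider pushed tight against them (about 0.04 m, 188 mm span by the cameras), and no bystander was touched as far as I saw; I handed the job in after about 38 s, and it returned no verdict.

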